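Fetch the yellow car from behind the display toys and gift-box it

TASK

A customer wants the little yellow car on the counter display as a gift, but from our side the three tall toys stand in the way: move the toy robot, the rocket and the dinosaur to the wooden tray, then fetch the car and stand it on the white pad in the middle of the open gift box, and then put each tall toy back in the middle of the pedestal of its own colour (toy robot blue, rocket red, dinosaur green). Leave the car where it is until all three toys stand in the tray. Keep everything upright, set things down rather than drop them, and do not shift the piggy bank.

Things in the scene. Friction and masses are not known exactly. Their poses are not given: they have to be found in the camera images.
- toy_robot: blue toy robot, 118 mm tall, 48 mm across at the feet; loose; origin at the centre of its underside, z up, x towards its face; its box-shaped head (38 mm along x, 44 mm wide along y, from 78 to 110 mm up) is the place to grip, across y at 92 mm; on top a small red antenna up to 118 mm. About 0.18 kg.
- rocket: white toy rocket with red nose cone and four red fins, 118 mm tall; loose; origin at the centre of its underside, z up, x towards its round window; a plain cylinder 44 mm in diameter from 22 to 92 mm up (grip it at about 76 mm), then the cone; the fins reach 28 mm from the axis, below 40 mm. About 0.15 kg.
- dinosaur: green toy dinosaur with yellow belly and spikes, 117 mm tall, 50 mm across at the body, tail to 32 mm behind the origin; loose; origin at the centre of its underside, z up, x towards its face; its head (40 mm wide along y, flat-sided from 80 to 110 mm up, x from -17 to 13 mm, then a narrower snout to 29 mm) is the place to grip, across y at 92 mm. About 0.16 kg.
- car: small yellow toy car with black wheels, 52 mm long (x), 36 mm wide (y), 36 mm high; loose; origin at the centre of its underside, z up, x towards its front; its wheels do not turn; grip it across y with the TCP about 26 mm up. It stands on the white plinth (20 mm thick), at the customers' side, with the three tall toys close round it. About 0.09 kg.
- toy_robot_pedestal: blue round pedestal of the toy robot, a fixed disc 68 mm across and 12 mm high on the white display plinth; origin at the centre of its underside (20 mm above the counter), so its top face is 12 mm above the origin. At the start the toy robot stands on it.
- rocket_pedestal: red round pedestal of the rocket, a fixed disc 68 mm across and 12 mm high on the white display plinth; origin at the centre of its underside (20 mm above the counter), so its top face is 12 mm above the origin. At the start the rocket stands on it.
- dinosaur_pedestal: green round pedestal of the dinosaur, a fixed disc 68 mm across and 12 mm high on the white display plinth; origin at the centre of its underside (20 mm above the counter), so its top face is 12 mm above the origin. At the start the dinosaur stands on it.
- tray: empty dark wooden service tray with a grey lining, fixed, on the counter left or right of the display; 280 mm along its x, 130 mm along its y, 14 mm high, walls and floor 5 mm thick; origin at the centre of its underside, inner floor 5 mm above it. It holds the three tall toys side by side along x (88 mm apart).
- gift_box: open purple gift box, fixed, on the counter on the other side of the display; 150 x 150 mm, 40 mm high, walls and floor 4 mm thick; in its middle lies a white round pad 84 mm across whose top is 7 mm above the origin; origin at the centre of its underside.
- pig: pink piggy bank, 58 mm long, 38 mm wide, 51 mm high, standing on the plinth near the tall toys; origin at the centre of its underside, x towards its snout. To be left alone.
Things that resemble listed ones, but are neither listed nor needed, are in the scene too. Of the things that look like the toy_robot, the smaller one is meant. There is more than one size of the car; the job needs the larger.

How it is judged:
By the outcome, as a careful person would: the job done as asked, in the order asked, and still so for the second after the job is handed in, with the robot touching nothing.
It also fails if it takes over 133 s, if anything falls off the work surface, if the arm or the gripper's body presses on something with over 40 N, if the wrist force passes 120 N, or if a joint passes its speed limit or range.

ROBOT

A 7-joint arm with a two-finger parallel gripper is mounted at the origin on the work surface. World frame = base frame: x ahead of the robot, y to its left, z up, the work surface at z = 0. Lengths are in m, angles in rad, forces in N, time in s.
With the tool pointing down it reaches from about 0.425 to 0.925 m from the base axis. Payload 6.8 kg.
Tool frame: the origin (TCP) lies between the finger pads, 19 mm behind the fingertips; this is the grasp point; z points along the fingers, y is the line along which they close (so a half turn about z gives the same grasp; the last joint's range is limited). The gripper opens to 85 mm and grips with 20 to 120 N. Pads are 22 mm wide; open, the fingers measure 114 mm over their backs; the gripper's body (76 mm by 85 mm) begins 54 mm behind the grasp point. The pads swing forward as they close: fully open they stand 13 mm farther back than shut.
Start: joints at [-1.212, 0.477, 0.022, 1.555, -0.011, 1.109, -0.083], TCP at [0.304, 0.603, 0.25] pointing down, gripper open.
Joint ranges: [-2.96, 2.96], [-0.34, 2.1], [-1.41, 1.46], [0.24, 2.44], [-1.37, 4.51], [0.17, 1.92], [-2.96, 2.96]. Speed limits (rad/s): [2.39, 2.39, 3.14, 3.14, 3.14, 3.14, 3.14].

INTERFACE

Orientations are given as a rotation vector (axis times angle).
In Python, from bench import r gives the robot as it stands. The module is installed in compiled form; this text tells all that it offers.
- The arm moves only by the shell command python3 -m crank 'ROWS' [FORCE]. ROWS is JSON, a list of rows, each a list of 5 numbers: the shift along the world's x, y, z in units of 200 mm (1.0 is 200 mm), then the turn about the world's z in units of 45 degrees (1.0 is 45 degrees), then the opening, from -1 (shut) to 1 (fully open). In form: [[dx, dy, dz, turn, jaw], ...]. A call has 1 to 8 rows; each row shifts and turns the commanded pose from where the row before left it; what a row does not reach is not made up. A row lasts 1/12 s, in which the tool goes at most 41.7 mm and 7.16 degrees, less where a joint would pass 70% of its speed; a pose out of reach is approached as far as the arm can. A call with a number of a shift or a turn outside -1 to 1 is refused whole. A call with a gripper value outside its range is refused whole. The fingers move at their own pace and stop on an object; FORCE is the grip in N (left out, the last holds). Time passes only in rows, so rows that do not move let the fingers close. It gives the time, the measured TCP pose, the force, the opening and the grip force at its end, in the units of the state.
- r.get_obs(): the state, without advancing time (a new reading comes with each control period).
- r.grab_frame(name): name is "scene" or "top"; returns the picture (384x512x3 uint8, blue, green, red); there is no depth.
- r.camera_model(name): a dict with "fx", "fy", "cx", "cy" (pixels), "R" (3x3) and "t" (3): a world point X has camera coordinates R X + t. Camera axes: x right, y down, z forward; pixel columns grow to the right and rows downward; lengths in m; the calibration is good to about 2 mm. A picture is of the moment at which its call begins. camera_model takes no time and is no camera call.
- r.hand_in(): hands the job in; it is judged then, once.
The state is a dict: "clock": time; "joints": joint angles; "qvel": joint speeds; "tau": joint torques, N m; "tcp_pos": TCP position; "orientation": TCP orientation; "contact_force": force on the tool from outside, world axes, zero at the start; "moment": the same for the moment, N m; "grip_width": finger opening in m; "gripper_force": force on a finger pad.
Only numpy, scipy, OpenCV 4.12 (cv2) and the standard library are available. Lean on these libraries where they do the work, as an engineer would, in place of code of your own. Each camera call takes 0.05 s, during which the arm holds its last target. There are 200 camera calls.

## Working session

There is one attempt and no reset: what is moved stays moved. The work goes in short steps, Python scripts to look and compute and a shell command to move; the robot and the scene stay as the last step left them, time stands still between calls to the robot, and variables do not carry over. Pictures are saved under pics/ and viewed, at most 14 in all, crops included, and the job is handed in when it is done.

```bash
mkdir -p pics; python3 - <<'E'
from bench import r
import cv2
for n in("scene","top"):
    im=r.grab_frame(n); cv2.imwrite(f"pics/{n}0.png",im)
    c=r.camera_model(n); print(n,c)
o=r.get_obs();print({k:o[k] for k in("clock","tcp_pos","orientation","grip_width")})
E
```

```text
scene {'fx': 482.4172596849945, 'fy': 482.4172596849945, 'cx': 262.0973438456143, 'cy': 197.41091051198887, 'R': array([[ 0.83894478,  0.54420806, -0.00303894],
       [ 0.46639523, -0.72184455, -0.5112885 ],
       [-0.28044097,  0.42752547, -0.85940377]]), 't': array([-0.49944424, -0.25413761,  1.46583728])}
top {'fx': 445.7717024473107, 'fy': 445.7717024473107, 'cx': 252.1655034646972, 'cy': 194.7747730906666, 'R': array([[ 0.01795137, -0.9996434 ,  0.01976906],
       [-0.98040428, -0.02147847, -0.19582166],
       [ 0.19617644, -0.01586641, -0.98044024]]), 't': array([-0.01863258,  0.61860164,  0.86438619])}
{'clock': 0.1, 'tcp_pos': array([0.30356947, 0.60235083, 0.24913641]), 'orientation': array([-7.26535616e-01, -3.05616615e+00,  2.48878055e-03]), 'grip_width': 0.08533631590508459}
```

View pics/scene0.png

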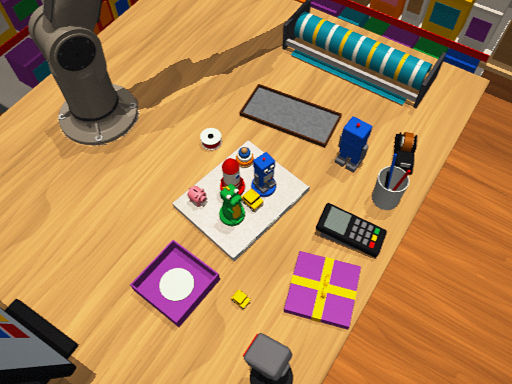

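View pics/top0.png

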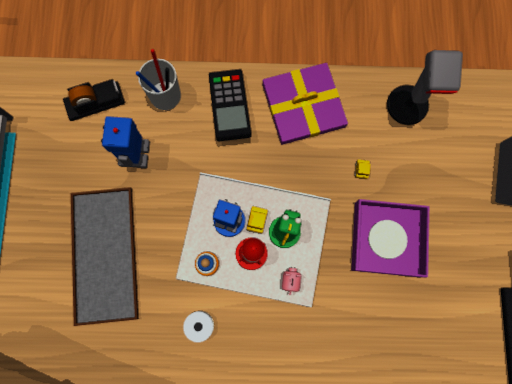

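The toy robot could be the blue figure on the plinth (top 228,215) or the one at (125,140). The second is clearly bigger and off the plinth, so the plinth one fits. The car could be the one on the plinth (257,219) or the one at (363,169). The second is smaller, so the plinth one fits. I'll confirm both in an enlarged crop.

```bash
python3 - <<'E'
import cv2
a=cv2.imread("pics/top0.png")[165:315,170:370]; cv2.imwrite("pics/c1.png",cv2.resize(a,None,fx=4,fy=4,interpolation=cv2.INTER_CUBIC))
a=cv2.imread("pics/scene0.png")[120:270,150:350]; cv2.imwrite("pics/c2.png",cv2.resize(a,None,fx=4,fy=4,interpolation=cv2.INTER_CUBIC))
E
```

```text
(no output)
```

View pics/c1.png

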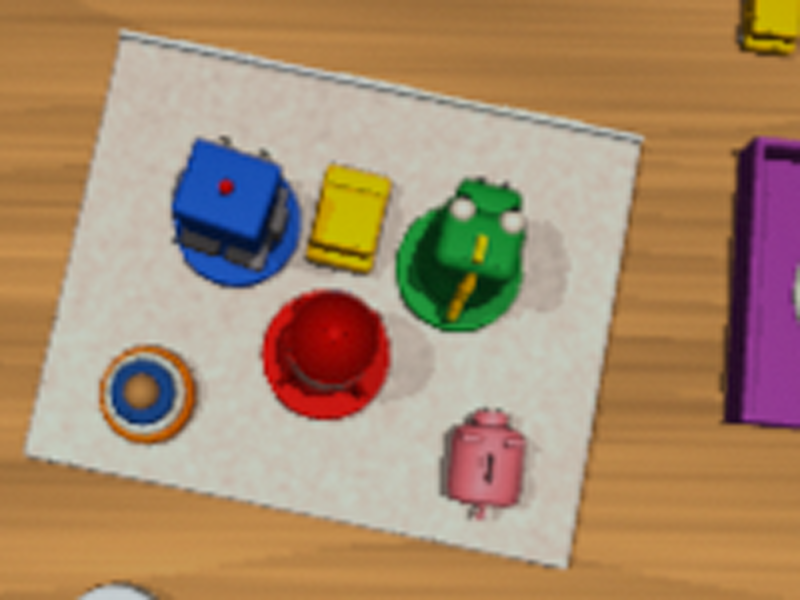

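View pics/c2.png

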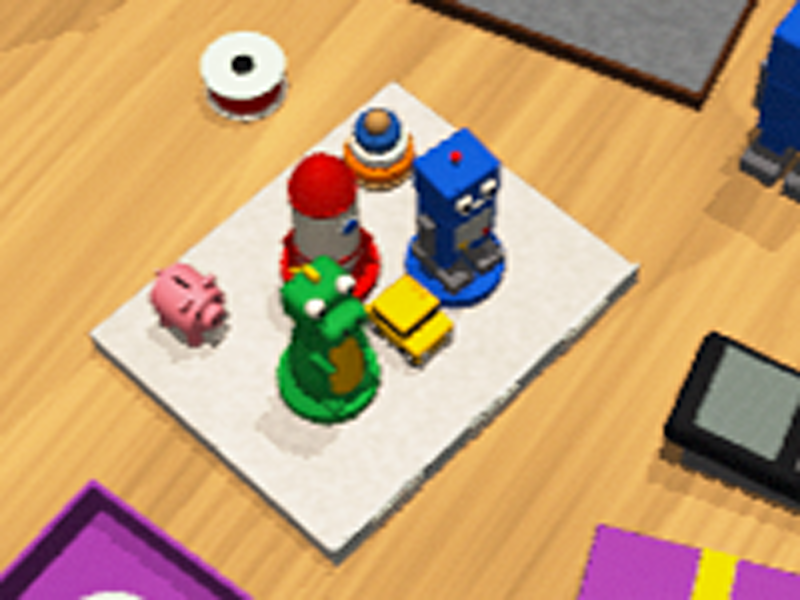

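Crop c1 shows the small toy robot with its red antenna at (227,187) on the blue disc, the larger car at (348,218) between the discs, the rocket nose at (335,330) and the dinosaur head at (483,235). Crop c2 confirms it: the second blue robot is much bigger and the loose car at the right of c1 is smaller. Next I'll measure.

```bash
cat > h.py <<'E'
import numpy as np, cv2
from bench import r
from scipy.optimize import least_squares
C={n:r.camera_model(n) for n in("top","scene")}
def bp(n,uv,z):
    c=C[n];uv=np.atleast_2d(uv).astype(float)
    d=np.c_[(uv[:,0]-c["cx"])/c["fx"],(uv[:,1]-c["cy"])/c["fy"],np.ones(len(uv))]@c["R"]
    o=-c["R"].T@c["t"]
    return (o+d*((z-o[2])/d[:,2])[:,None])[:,:2]
def crop(pts,o,s=4): return (np.array(pts,float)+.5)/s-.5+np.array(o)
def circ(P,R):
    return least_squares(lambda c:np.hypot(*(P-c).T)-R,P.mean(0)).x
E
python3 - <<'E'
from h import *
np.set_printoptions(precision=4,suppress=True)
t=lambda p,z:bp("top",crop(p,(170,165)),z); s=lambda p,z:bp("scene",crop(p,(150,120)),z)
for n,p in dict(blue=[(174,230),(180,250),(205,277),(237,287),(270,278),(293,255),(300,225),(298,200)],
 red=[(262,355),(266,330),(275,385),(300,410),(328,418),(360,408),(382,380),(390,350),(386,325)],
 green=[(397,265),(402,290),(425,320),(460,331),(495,320),(517,290),(400,240),(415,220)]).items():
  P=t(p,.032);c=circ(P,.034);print(n,c,(np.hypot(*(P-c).T)*1e3).round(1))
def quad(P,n): 
  d=(P[1]-P[0]+P[2]-P[3])/2; e=(P[1]-P[2]+P[0]-P[3])/2
  print(n,P.mean(0),"lr edge",np.hypot(*d),"ang",np.degrees(np.arctan2(d[1],d[0])),"fb",np.hypot(*e),np.degrees(np.arctan2(e[1],e[0])))
quad(t([(199,139),(284,163),(262,239),(174,211)],.142),"robothead")
print("antenna top",t([(227,187)],.15),"scene",s([(456,157)],.15))
quad(t([(330,164),(392,176),(373,272),(306,258)],.040),"car(z40)")
print("rocket tip",t([(335,330)],.15),"scene",s([(322,153)],.15))
quad(t([(450,200),(526,215),(516,285),(437,267)],.142),"dinohead")
print("dino eyes",t([(462,209),(514,222)],.14), "stripe",t([(483,235),(475,262)],.145))
print("pig",t([(487,465)],.065))
quad(bp("top",[(71.5,194),(131.5,189),(137.5,319),(75.5,324)],.014),"tray")
im=cv2.imread("pics/top0.png")
m=(im.min(2)>150).astype(np.uint8);m[:,:355]=0;m[:,430:]=0;m[:200]=0;m[280:]=0
n,l,st,ce=cv2.connectedComponentsWithStats(m);i=1+st[1:,4].argmax();print("pad",st[i],bp("top",[ce[i]],.007))
quad(bp("top",[(359,201),(429,205),(427,276),(352,273)],.04),"box")
print("bigrobot feet",bp("top",[(148,140),(148,165),(116,162)],.0),"head",bp("top",[(105,118),(139,120)],.17))
E
```

```text
blue [0.5688 0.0412] [33.8 33.7 33.6 34.3 34.2 34.1 33.  34.1]
red [ 0.5024 -0.0072] [33.9 33.5 32.4 33.8 35.  34.5 32.7 33.1 33.8]
green [ 0.5482 -0.0767] [33.2 33.3 34.3 34.5 33.9 32.7 34.3 33.7]
robothead [0.5695 0.0415] lr edge 0.0424551652282396 ang -105.67781755317861 fb 0.03672797369422542 -15.79194748079973
antenna top [[0.5686 0.0425]] scene [[0.5721 0.0436]]
car(z40) [ 0.5715 -0.0182] lr edge 0.03458175868013708 ang -100.30243504491811 fb 0.051702066250169786 -11.735205972902692
rocket tip [[ 0.5034 -0.0088]] scene [[0.5006 0.001 ]]
dinohead [ 0.5466 -0.0771] lr edge 0.03697160895319584 ang -100.9334809209733 fb 0.03277491284153755 -9.392999396447111
dino eyes [[ 0.5621 -0.0678]
 [ 0.5564 -0.0923]] stripe [[ 0.5493 -0.0772]
 [ 0.5366 -0.0735]]
pig [[ 0.4447 -0.0876]]
tray [0.4924 0.3038] lr edge 0.12785784690035623 ang -84.18391774038415 fb 0.2741409078869654 6.9199740205322255
pad [ 369  220   38   38 1144] [[ 0.5389 -0.3034]]
box [ 0.5367 -0.3013] lr edge 0.15270690911327606 ang -91.62936272687685 fb 0.15121684722750126 -6.08831564659596
bigrobot feet [[0.7523 0.2306]
 [0.6939 0.2269]
 [0.6992 0.2985]] head [[0.7382 0.2748]
 [0.7359 0.2109]]
```

```bash
python3 -m crank '[[0.083,-0.175,0,0.08,1],[0.083,-0.175,0,0.08,1],[0.083,-0.175,0,0.084,1],[0.083,-0.175,0,0,1],[0.083,-0.175,0,0,1],[0.083,-0.175,0,0,1],[0.083,-0.175,0,0,1],[0.083,-0.175,0,0,1]]' 40; python3 -m crank '[[0.083,-0.175,0,0,1],[0.083,-0.175,0,0,1],[0.083,-0.175,0,0,1],[0.083,-0.175,0,0,1],[0.083,-0.175,0,0,1],[0.083,-0.175,0,0,1],[0.083,-0.175,0,0,1],[0.083,-0.175,0,0,1]]'; python3 -m crank '[[0,0,0,0,1],[0,0,0,0,1]]'
```

```text
clock: 0.77
tcp_pos: [0.4369, 0.3208, 0.2498]
orientation: [-0.431, -3.112, 0.001]
contact_force: [0.5, 0.0, 0.0]
grip_width: 0.0853
gripper_force: 0.0
clock: 1.43
tcp_pos: [0.5696, 0.041, 0.2498]
orientation: [-0.431, -3.111, 0.0]
contact_force: [0.4, 0.3, -0.6]
grip_width: 0.0853
gripper_force: 0.0
clock: 1.6
tcp_pos: [0.5697, 0.0397, 0.2496]
orientation: [-0.439, -3.11, 0.002]
contact_force: [-0.4, 1.5, -0.3]
grip_width: 0.0853
gripper_force: 0.0
```

```bash
python3 -m crank '[[0,0.01,-0.15,0,1],[0,0,-0.15,0,1],[0,0,-0.15,0,1],[0,0,-0.1,0,1],[0,0,-0.078,0,1],[0,0,0,0,1]]'; python3 -m crank '[[0,0,0,0,-1],[0,0,0,0,-1],[0,0,0,0,-1],[0,0,0,0,-1],[0,0,0,0,-1],[0,0,0,0,-1],[0,0,0,0,-1],[0,0,0,0,-1]]' 40
```

```text
clock: 2.1
tcp_pos: [0.5663, 0.0465, 0.1209]
orientation: [-0.426, -3.106, 0.002]
contact_force: [-1.0, 0.1, 0.4]
grip_width: 0.0857
gripper_force: 0.0
clock: 2.77
tcp_pos: [0.5703, 0.0451, 0.1259]
orientation: [0.431, 3.11, 0.002]
contact_force: [-1.1, 0.1, 7.0]
grip_width: 0.0435
gripper_force: 40.4
```

```bash
python3 -m crank '[[0,0,0.05,0,-1],[0,0,0.15,0,-1],[0,0,0.15,0,-1],[0,0,0.15,0,-1],[0,0,0,0,-1],[0,0,0,0,-1]]'; python3 - <<'E'
from h import *
o=r.get_obs();print(o["tcp_pos"],o["contact_force"])
im=np.hstack([r.grab_frame("scene")[90:270,150:400],r.grab_frame("top")[140:320,120:370]]);cv2.imwrite("pics/a1.png",cv2.resize(im,None,fx=1.6,fy=1.6))
E
```

```text
clock: 3.27
tcp_pos: [0.5704, 0.0448, 0.2267]
orientation: [0.431, 3.108, 0.002]
contact_force: [0.2, -0.4, -2.4]
grip_width: 0.0437
gripper_force: 41.1
[0.57035295 0.04484776 0.22666522] [ 0.16358326 -0.37905601 -2.43470451]
```

View pics/a1.png

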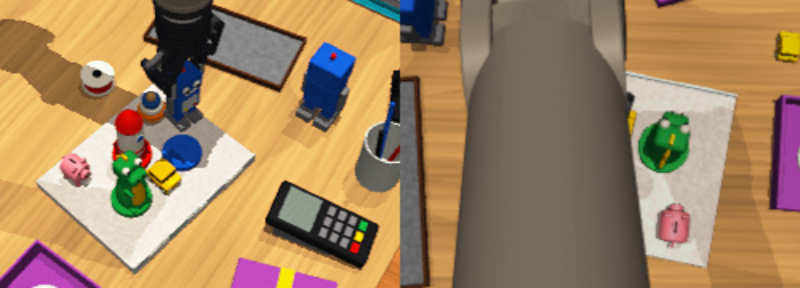

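Left half shows the robot held cleanly over its blue disc, nothing else disturbed. To the tray's far slot.

```bash
python3 -m crank '[[0.007,0.192,0,0,-1],[0.007,0.192,0,0,-1],[0.007,0.192,0,0,-1],[0.007,0.192,0,0,-1],[0.007,0.192,0,0,-1],[0.007,0.192,0,0,-1],[0.007,0.192,0,0,-1],[0,0,0,0,-1]]';  python3 -m crank '[[0,0,-0.15,0,-1],[0,0,-0.15,0,-1],[0,0,-0.15,0,-1],[0,0,-0.1,0,-1],[0,0,-0.03,0,-1],[0,0,-0.03,0,-1],[0,0,0,0,-1],[0,0,0,0,-1]]'
```

```text
clock: 4.03
tcp_pos: [0.5754, 0.3244, 0.2218]
orientation: [-0.412, -3.11, -0.006]
contact_force: [-1.3, 2.9, -2.2]
grip_width: 0.0435
gripper_force: 41.3
clock: 4.7
tcp_pos: [0.5797, 0.3138, 0.1031]
orientation: [0.431, 3.111, 0.001]
contact_force: [-0.4, -0.1, -0.8]
grip_width: 0.0432
gripper_force: 41.3
```

```bash
python3 -m crank '[[0,0,-0.01,0,-1],[0,0,-0.005,0,-1],[0,0,0,0,-1],[0,0,0,0,-1]]'; python3 -m crank '[[0,0,-0.005,0,-1],[0,0,0,0,-1],[0,0,0,0,-1]]'
```

```text
clock: 5.03
tcp_pos: [0.5794, 0.3138, 0.1]
orientation: [0.431, 3.111, 0.001]
contact_force: [-1.4, -1.0, -1.9]
grip_width: 0.0435
gripper_force: 41.3
clock: 5.28
tcp_pos: [0.5795, 0.3138, 0.099]
orientation: [0.431, 3.111, 0.001]
contact_force: [-2.2, -0.2, 2.6]
grip_width: 0.0438
gripper_force: 41.6
```

```bash
python3 -m crank '[[0,0,0,0,0.2],[0,0,0,0,0.6],[0,0,0,0,1],[0,0,0,0,1],[0,0,0,0,1],[0,0,0.05,0,1]]'; python3 -m crank '[[0,0,0.15,0,1],[0,0,0.18,0,1],[0,0,0.18,0,1],[0,0,0.18,0,1]]';  python3 -m crank '[[-0.048,-0.19,0,0,1],[-0.048,-0.19,0,0,1],[-0.048,-0.19,0,0,1],[-0.048,-0.19,0,0,1],[-0.048,-0.19,0,0,1],[-0.048,-0.19,0,0,1],[-0.048,-0.19,0,0,1],[-0.048,-0.19,0,0,1]]'; python3 -m crank '[[0,-0.08,0,0,1],[0,0,0,0,1],[0,0,0,0,1]]'
```

```text
clock: 5.78
tcp_pos: [0.5779, 0.3129, 0.1068]
orientation: [-0.43, -3.109, 0.004]
contact_force: [-0.6, -0.7, -0.0]
grip_width: 0.0857
gripper_force: 0.0
clock: 6.12
tcp_pos: [0.579, 0.3133, 0.2488]
orientation: [0.431, 3.112, 0.0]
contact_force: [0.8, 0.8, 0.2]
grip_width: 0.0856
gripper_force: 0.0
clock: 6.78
tcp_pos: [0.5017, 0.0078, 0.2473]
orientation: [0.431, 3.111, 0.001]
contact_force: [0.4, 0.6, 1.4]
grip_width: 0.0856
gripper_force: 0.0
clock: 7.03
tcp_pos: [0.5025, -0.0072, 0.2473]
orientation: [0.435, 3.11, 0.001]
contact_force: [0.2, 1.7, 0.1]
grip_width: 0.0855
gripper_force: 0.0
```

```bash
python3 -m crank '[[0,0,-0.15,0,1],[0,0,-0.15,0,1],[0,0,-0.15,0,1],[0,0,-0.15,0,1],[0,0,-0.097,0,1],[0,0,0,0,1],[0,0,0,0,1]]'; python3 -m crank '[[0,0,0,0,-1],[0,0,0,0,-1],[0,0,0,0,-1],[0,0,0,0,-1],[0,0,0,0,-1],[0,0,0,0,-1],[0,0,0,0,-1],[0,0,0,0,-1]]' 40;python3 -m crank '[[0,0,0,0,-1]]'; python3 -m crank '[[0,0,0.05,0,-1],[0,0,0.15,0,-1],[0,0,0.2,0,-1],[0,0,0.2,0,-1],[0,0,0,0,-1],[0,0,0,0,-1]]'
```

```text
clock: 7.62
tcp_pos: [0.5022, -0.0049, 0.1067]
orientation: [-0.427, -3.11, 0.0]
contact_force: [1.2, -0.2, 0.8]
grip_width: 0.0852
gripper_force: 0.0
clock: 8.28
tcp_pos: [0.5033, -0.0063, 0.1084]
orientation: [0.431, 3.11, 0.001]
contact_force: [-1.2, -0.7, 7.0]
grip_width: 0.0429
gripper_force: 39.9
clock: 8.37
tcp_pos: [0.5034, -0.0064, 0.1085]
orientation: [0.431, 3.109, 0.002]
contact_force: [-1.4, -0.6, 6.5]
grip_width: 0.0431
gripper_force: 39.9
clock: 8.87
tcp_pos: [0.5038, -0.0063, 0.23]
orientation: [0.43, 3.106, 0.003]
contact_force: [0.2, 0.5, -2.4]
grip_width: 0.0432
gripper_force: 41.4
```

```bash
python3 -m crank '[[-0.007,0.194,0,0,-1],[-0.007,0.194,0,0,-1],[-0.007,0.194,0,0,-1],[-0.007,0.194,0,0,-1],[-0.007,0.194,0,0,-1],[-0.007,0.194,0,0,-1],[-0.007,0.194,0,0,-1],[-0.007,0.194,0,0,-1]]';  python3 -m crank '[[0,0,0,0,-1],[0,0,0,0,-1],[0,0,-0.18,0,-1],[0,0,-0.18,0,-1],[0,0,-0.18,0,-1],[0,0,-0.15,0,-1],[0,0,-0.03,0,-1],[0,0,0,0,-1]]';python3 -m crank '[[0,0,0,0,-1],[0,0,0,0,-1]]'
```

```text
clock: 9.53
tcp_pos: [0.4897, 0.3052, 0.2255]
orientation: [-0.431, -3.11, 0.003]
contact_force: [1.7, -0.7, -1.8]
grip_width: 0.043
gripper_force: 41.5
clock: 10.2
tcp_pos: [0.4904, 0.3008, 0.0815]
orientation: [-0.434, -3.108, 0.007]
contact_force: [0.1, 0.1, -1.7]
grip_width: 0.0429
gripper_force: 41.5
clock: 10.37
tcp_pos: [0.4913, 0.3028, 0.083]
orientation: [-0.433, -3.111, 0.001]
contact_force: [0.9, 0.2, -2.2]
grip_width: 0.0427
gripper_force: 41.5
```

```bash
python3 -m crank '[[0,0,-0.005,0,-1],[0,0,0,0,-1],[0,0,-0.003,0,-1],[0,0,0,0,-1],[0,0,0,0,-1]]';python3 -m crank '[[0,0,-0.003,0,-1],[0,0,0,0,-1],[0,0,0,0,-1]]'
```

```text
clock: 10.78
tcp_pos: [0.4911, 0.304, 0.0815]
orientation: [0.431, 3.112, 0.0]
contact_force: [1.1, 1.0, -1.7]
grip_width: 0.0427
gripper_force: 41.5
clock: 11.03
tcp_pos: [0.4911, 0.304, 0.0808]
orientation: [-0.431, -3.112, 0.0]
contact_force: [0.6, -0.3, -1.5]
grip_width: 0.0429
gripper_force: 41.5
```

```bash
python3 -m crank '[[0,0,-0.004,0,-1],[0,0,0,0,-1],[0,0,0,0,-1]]';python3 -m crank '[[0,0,-0.004,0,-1],[0,0,0,0,-1],[0,0,0,0,-1]]'
```

```text
clock: 11.28
tcp_pos: [0.4914, 0.304, 0.0803]
orientation: [0.431, 3.112, 0.001]
contact_force: [-1.1, -1.0, 1.7]
grip_width: 0.0428
gripper_force: 41.8
clock: 11.53
tcp_pos: [0.4916, 0.304, 0.0802]
orientation: [0.431, 3.111, 0.001]
contact_force: [-1.8, -1.5, 9.4]
grip_width: 0.0429
gripper_force: 42.5
```

```bash
python3 -m crank '[[0,0,0.005,0,0.2],[0,0,0,0,0.6],[0,0,0,0,1],[0,0,0,0,1],[0,0,0,0,1],[0,0,0.05,0,1]]'; python3 -m crank '[[0,0,0.19,0,1],[0,0,0.2,0,1],[0,0,0.2,0,1],[0,0,0.2,0,1]]';  python3 -m crank '[[0.0277,-0.1905,0,0.08,1],[0.0277,-0.1905,0,0,1],[0.0277,-0.1905,0,0,1],[0.0277,-0.1905,0,0,1],[0.0277,-0.1905,0,0,1],[0.0277,-0.1905,0,0,1],[0.0277,-0.1905,0,0,1],[0.0277,-0.1905,0,0,1]]'; python3 -m crank '[[0.0277,-0.1905,0,0,1],[0.0277,-0.1905,0,0,1],[0,0,0,0,1],[0,0,0,0,1],[0,0,0,0,1]]'
```

```text
clock: 12.03
tcp_pos: [0.49, 0.3033, 0.0888]
orientation: [-0.43, -3.11, 0.004]
contact_force: [-0.5, -0.1, -0.5]
grip_width: 0.0853
gripper_force: 0.0
clock: 12.37
tcp_pos: [0.4909, 0.3036, 0.2507]
orientation: [0.431, 3.112, 0.0]
contact_force: [0.5, 1.6, -0.8]
grip_width: 0.0853
gripper_force: 0.0
clock: 13.03
tcp_pos: [0.5354, -0.0027, 0.2491]
orientation: [0.333, 3.123, 0.001]
contact_force: [1.3, 0.4, -0.4]
grip_width: 0.0855
gripper_force: 0.0
clock: 13.45
tcp_pos: [0.5465, -0.0765, 0.2486]
orientation: [0.333, 3.124, 0.001]
contact_force: [0.6, 0.9, 0.4]
grip_width: 0.0852
gripper_force: 0.0
```

```bash
python3 -m crank '[[0,0,-0.15,0,1],[0,0,-0.15,0,1],[0,0,-0.15,0,1],[0,0,-0.12,0,1],[0,0,-0.05,0,1],[0,0,0,0,1],[0,0,0,0,1]]'; python3 -m crank '[[0,0,0,0,-1],[0,0,0,0,-1],[0,0,0,0,-1],[0,0,0,0,-1],[0,0,0,0,-1],[0,0,0,0,-1],[0,0,0,0,-1],[0,0,0,0,-1]]' 40;python3 -m crank '[[0,0,0,0,-1]]'; python3 -m crank '[[0,0,0.05,0,-1],[0,0,0.15,0,-1],[0,0,0.2,0,-1],[0,0,0.2,0,-1],[0,0,0,0,-1],[0,0,0,0,-1]]'
```

```text
clock: 14.03
tcp_pos: [0.5469, -0.076, 0.1247]
orientation: [-0.331, -3.124, -0.001]
contact_force: [0.5, 0.1, 0.8]
grip_width: 0.0859
gripper_force: 0.0
clock: 14.7
tcp_pos: [0.5474, -0.0768, 0.1253]
orientation: [0.333, 3.122, 0.001]
contact_force: [0.0, 1.7, 6.6]
grip_width: 0.0398
gripper_force: 40.0
clock: 14.78
tcp_pos: [0.5474, -0.0768, 0.1253]
orientation: [0.333, 3.122, 0.001]
contact_force: [-1.3, 0.7, 7.5]
grip_width: 0.0397
gripper_force: 40.0
clock: 15.28
tcp_pos: [0.5479, -0.0773, 0.2471]
orientation: [0.333, 3.118, 0.001]
contact_force: [-0.1, -0.3, -2.2]
grip_width: 0.0398
gripper_force: 40.8
```

```bash
python3 -m crank '[[-0.0725,0.1857,0,0,-1],[-0.0725,0.1857,0,0,-1],[-0.0725,0.1857,0,0,-1],[-0.0725,0.1857,0,0,-1],[-0.0725,0.1857,0,0,-1],[-0.0725,0.1857,0,0,-1],[-0.0725,0.1857,0,0,-1],[-0.0725,0.1857,0,0,-1]]';  python3 -m crank '[[-0.0725,0.1857,0,0,-1],[-0.0725,0.1857,0,0,-1],[0,0,0,0,-1],[0,0,0,0,-1],[0,0,-0.18,0,-1],[0,0,-0.18,0,-1],[0,0,-0.18,0,-1],[0,0,-0.15,0,-1]]';python3 -m crank '[[0,0,-0.03,0,-1],[0,0,0,0,-1],[0,0,-0.01,0,-1],[0,0,0,0,-1],[0,0,0,0,-1]]'
```

```text
clock: 15.95
tcp_pos: [0.4285, 0.221, 0.2429]
orientation: [-0.333, -3.122, 0.003]
contact_force: [0.2, -0.3, -1.6]
grip_width: 0.0396
gripper_force: 40.8
clock: 16.62
tcp_pos: [0.401, 0.2917, 0.1035]
orientation: [-0.336, -3.122, 0.004]
contact_force: [-0.0, 0.2, -1.9]
grip_width: 0.0392
gripper_force: 41.0
clock: 17.03
tcp_pos: [0.4017, 0.2936, 0.0981]
orientation: [-0.335, -3.124, 0.001]
contact_force: [0.1, -0.3, -0.8]
grip_width: 0.0395
gripper_force: 40.8
```

```bash
python3 -m crank '[[0,0,-0.005,0,-1],[0,0,0,0,-1],[0,0,0,0,-1]]'
```

```text
clock: 17.28
tcp_pos: [0.4018, 0.2941, 0.0975]
orientation: [0.333, 3.124, -0.0]
contact_force: [1.2, -1.5, 2.2]
grip_width: 0.0396
gripper_force: 40.9
```

```bash
python3 -m crank '[[0,0,0,0,0.2],[0,0,0,0,0.6],[0,0,0,0,1],[0,0,0,0,1],[0,0,0,0,1],[0,0,0.05,0,1]]'; python3 -m crank '[[0,0,0.19,0,1],[0,0,0.2,0,1],[0,0,0.2,0,1],[0,0,0.2,0,1],[0,0,0,0,1]]'; python3 - <<'E'
from h import *
t=r.grab_frame("top");s=r.grab_frame("scene")
cv2.imwrite("pics/t2.png",t)
a=cv2.resize(t[165:305,190:350],None,fx=4,fy=4,interpolation=cv2.INTER_CUBIC)
cv2.imwrite("pics/b1.png",a);cv2.imwrite("pics/b2.png",cv2.resize(s[50:270,130:400],None,fx=2.5,fy=2.5))
E
```

```text
clock: 17.78
tcp_pos: [0.4006, 0.2937, 0.1061]
orientation: [-0.332, -3.122, 0.004]
contact_force: [-0.0, -0.6, -0.2]
grip_width: 0.0853
gripper_force: 0.0
clock: 18.2
tcp_pos: [0.4047, 0.297, 0.2739]
orientation: [0.333, 3.115, 0.017]
contact_force: [1.1, 0.3, 0.7]
grip_width: 0.0852
gripper_force: 0.0
```

View pics/b1.png

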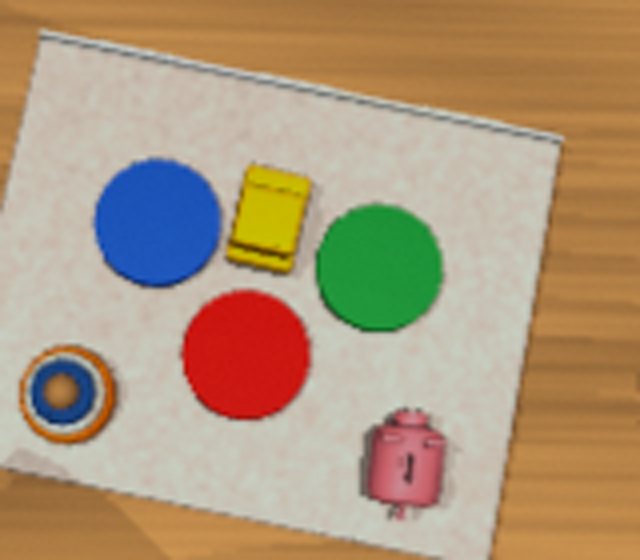

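View pics/b2.png

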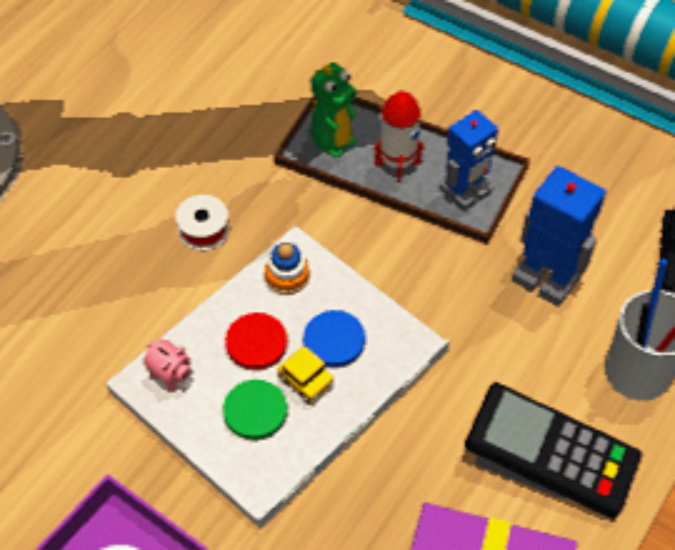

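```bash
python3 - <<'E'
from h import *
im=cv2.imread("pics/t2.png");hsv=cv2.cvtColor(im,cv2.COLOR_BGR2HSV)
def blob(lo,hi,z,n):
    m=cv2.inRange(hsv,lo,hi);m[:165]=0;m[305:]=0;m[:,:205]=0;m[:,:][:,350:]=0
    k,l,st,ce=cv2.connectedComponentsWithStats(m);i=1+st[1:,4].argmax()
    print(n,st[i],bp("top",[ce[i]],z).round(4)); return l==i
blob((105,180,100),(125,255,255),.032,"blue");blob((0,200,120),(8,255,255),.032,"red");blob((50,120,80),(75,255,255),.032,"green")
m=blob((24,150,60),(34,255,255),.040,"car")
P=bp("top",np.argwhere(m)[:,::-1],.042)
(c,s,a)=cv2.minAreaRect((P*1000).astype(np.float32));print(c,s,a)
q=np.linalg.eigh(np.cov(P.T))[1][:,1];print("long axis",np.degrees(np.arctan2(q[1],q[0])))
E
```

```text
blue [214 206  30  30 737] [[0.5682 0.0419]]
red [236 238  31  32 774] [[ 0.4997 -0.0064]]
green [269 216  31  32 770] [[ 0.5466 -0.0758]]
car [248 207  19  21 293] [[ 0.5758 -0.018 ]]
(575.51025390625, -17.94727325439453) (32.667842864990234, 40.359657287597656) 78.234375
long axis 166.04959529773123
```

```bash
python3 -m crank '[[0.0843,-0.156,-0.01,0,1],[0.0843,-0.156,-0.01,0,1],[0.0843,-0.156,-0.01,0,1],[0.0843,-0.156,-0.01,0,1],[0.0843,-0.156,-0.01,0,1],[0.0843,-0.156,-0.01,0,1],[0.0843,-0.156,-0.01,0,1],[0.0843,-0.156,-0.01,0,1]]';  python3 -m crank '[[0.0843,-0.156,0,0,1],[0.0843,-0.156,0,0,1],[0,0,-0.15,0,1],[0,0,-0.15,0,1],[0,0,-0.15,0,1],[0,0,-0.15,0,1],[0,0,0,0,1],[0,0,0,0,1]]'
```

```text
clock: 18.97
tcp_pos: [0.5359, 0.043, 0.2478]
orientation: [-0.332, -3.121, 0.001]
contact_force: [0.0, 0.0, -0.2]
grip_width: 0.0857
gripper_force: 0.0
clock: 19.63
tcp_pos: [0.5682, -0.0178, 0.1273]
orientation: [-0.332, -3.118, 0.002]
contact_force: [0.4, 0.8, 0.1]
grip_width: 0.0854
gripper_force: 0.0
```

```bash
python3 -m crank '[[0.012,0,-0.15,0,1],[0,0,-0.12,0,1],[0,0,-0.05,0,1],[0,0,-0.02,0,1],[0,0,0,0,1],[0,0,0,0,1]]';  python3 -m crank '[[0,0,-0.015,0,0.6],[0,0,-0.01,0,0.2],[0,0,0,0,0.1],[0,0,0,0,0.1],[0,0,0,0,0.1],[0,0,0,0,0.1]]' 30
```

```text
clock: 20.13
tcp_pos: [0.5736, -0.0176, 0.0627]
orientation: [0.333, 3.122, 0.001]
contact_force: [-0.7, -0.5, -0.2]
grip_width: 0.0854
gripper_force: 0.0
clock: 20.63
tcp_pos: [0.5727, -0.0176, 0.0564]
orientation: [0.333, 3.124, 0.0]
contact_force: [0.5, -0.6, -0.4]
grip_width: 0.0471
gripper_force: 0.0
```

```bash
python3 -m crank '[[-0.003,0,-0.01,0,0.1],[0,0,0,0,0.1],[0,0,-0.004,0,0.1],[0,0,0,0,0.1]]';  python3 -m crank '[[0,0,0,0,-0.5],[0,0,0,0,-0.5],[0,0,0,0,-1],[0,0,0,0,-1],[0,0,0,0,-1],[0,0,0,0,-1]]' 30
```

```text
clock: 20.97
tcp_pos: [0.5718, -0.0176, 0.0532]
orientation: [-0.333, -3.124, 0.0]
contact_force: [0.6, 0.7, -0.4]
grip_width: 0.0467
gripper_force: 0.0
clock: 21.47
tcp_pos: [0.572, -0.0176, 0.0535]
orientation: [0.333, 3.124, 0.0]
contact_force: [-0.9, 0.2, 2.8]
grip_width: 0.0346
gripper_force: 30.1
```

```bash
python3 -m crank '[[0,0,0.05,0,-1],[0,0,0.15,0,-1],[0,0,0.2,0,-1],[0,0,0.2,0,-1],[0,0,0,0,-1],[0,0,0,0,-1]]';python3 -m crank '[[-0.0213,-0.178,0,0,-1],[-0.0213,-0.178,0,0,-1],[-0.0213,-0.178,0,0,-1],[-0.0213,-0.178,0,0,-1],[-0.0213,-0.178,0,0,-1],[-0.0213,-0.178,0,0,-1],[-0.0213,-0.178,0,0,-1],[-0.0213,-0.178,0,0,-1]]';  python3 -m crank '[[0,0,0,0,-1],[0,0,0,0,-1],[0,0,-0.18,0,-1],[0,0,-0.18,0,-1],[0,0,-0.15,0,-1],[0,0,-0.05,0,-1],[0,0,0,0,-1],[0,0,0,0,-1]]'
```

```text
clock: 21.97
tcp_pos: [0.5737, -0.0176, 0.1764]
orientation: [0.333, 3.118, 0.002]
contact_force: [-0.1, 0.1, -1.5]
grip_width: 0.0349
gripper_force: 30.4
clock: 22.63
tcp_pos: [0.5364, -0.3035, 0.1717]
orientation: [-0.332, -3.121, -0.001]
contact_force: [-0.1, 1.3, -1.2]
grip_width: 0.0348
gripper_force: 30.4
clock: 23.3
tcp_pos: [0.5382, -0.3016, 0.0615]
orientation: [-0.331, -3.123, -0.001]
contact_force: [0.9, -0.0, -0.2]
grip_width: 0.0349
gripper_force: 30.5
```

```bash
python3 -m crank '[[0,0,-0.05,0,-1],[0,0,-0.03,0,-1],[0,0,-0.012,0,-1],[0,0,0,0,-1],[0,0,0,0,-1]]';python3 -m crank '[[0,0,-0.005,0,-1],[0,0,0,0,-1],[0,0,0,0,-1]]';  python3 -m crank '[[0,0,-0.004,0,-1],[0,0,0,0,-1],[0,0,0,0,-1]]'
```

```text
clock: 23.72
tcp_pos: [0.5381, -0.3025, 0.0433]
orientation: [0.333, 3.123, -0.0]
contact_force: [0.1, 0.2, -1.5]
grip_width: 0.0349
gripper_force: 30.5
clock: 23.97
tcp_pos: [0.538, -0.3025, 0.0422]
orientation: [0.333, 3.124, -0.0]
contact_force: [0.2, 0.2, -1.1]
grip_width: 0.0347
gripper_force: 30.5
clock: 24.22
tcp_pos: [0.5379, -0.3024, 0.0412]
orientation: [-0.333, -3.124, -0.0]
contact_force: [-0.4, -0.8, -0.7]
grip_width: 0.0347
gripper_force: 30.5
```

```bash
python3 -m crank '[[0,0,-0.003,0,-1],[0,0,0,0,-1],[0,0,0,0,-1]]';  python3 -m crank '[[0,0,-0.003,0,-1],[0,0,0,0,-1],[0,0,0,0,-1]]'
```

```text
clock: 24.47
tcp_pos: [0.538, -0.3024, 0.0406]
orientation: [0.333, 3.124, 0.0]
contact_force: [-0.1, -0.5, -1.5]
grip_width: 0.0356
gripper_force: 30.5
clock: 24.72
tcp_pos: [0.538, -0.3024, 0.0405]
orientation: [0.333, 3.124, 0.0]
contact_force: [-1.1, 1.0, 6.2]
grip_width: 0.0345
gripper_force: 31.1
```

```bash
python3 -m crank '[[0,0,0.005,0,0],[0,0,0,0,0.3],[0,0,0,0,0.4],[0,0,0,0,0.5],[0,0,0.05,0,0.5],[0,0,0.15,0,1]]'; python3 -m crank '[[0,0,0.2,0,1],[0,0,0.2,0,1],[0,0,0.2,0,1],[0,0,0.2,0,1]]';  python3 -m crank '[[-0.0425,0.1864,0,0,1],[-0.0425,0.1864,0,0,1],[-0.0425,0.1864,0,0,1],[-0.0425,0.1864,0,0,1],[-0.0425,0.1864,0,0,1],[-0.0425,0.1864,0,0,1],[-0.0425,0.1864,0,0,1],[-0.0425,0.1864,0,0,1]]';  python3 -m crank '[[-0.0425,0.1864,0,0,1],[-0.0425,0.1864,0,0,1],[-0.0425,0.1864,0,0,1],[-0.0425,0.1864,0,0,1],[-0.0425,0.1864,0,0,1],[-0.0425,0.1864,0,0,1],[-0.0425,0.1864,0,0,1],[-0.0425,0.1864,0,0,1]]'; python3 -m crank '[[0,0,0,0,1],[0,0,0,0,1],[0,0,0,0,1]]'; python3 - <<'E'
from h import *
t=r.grab_frame("top");cv2.imwrite("pics/t3.png",t)
cv2.imwrite("pics/d1.png",cv2.resize(t[150:300,180:450],None,fx=2.9,fy=2.9,interpolation=cv2.INTER_CUBIC))
E
```

```text
clock: 25.22
tcp_pos: [0.5353, -0.3008, 0.0781]
orientation: [-0.332, -3.117, -0.004]
contact_force: [0.4, 0.2, 0.3]
grip_width: 0.0744
gripper_force: 0.0
clock: 25.55
tcp_pos: [0.5374, -0.3024, 0.2437]
orientation: [0.333, 3.124, -0.0]
contact_force: [0.5, 0.1, -0.2]
grip_width: 0.0852
gripper_force: 0.0
clock: 26.22
tcp_pos: [0.4691, -0.0027, 0.2418]
orientation: [0.334, 3.123, 0.0]
contact_force: [0.8, -0.1, 0.5]
grip_width: 0.0853
gripper_force: 0.0
clock: 26.88
tcp_pos: [0.4013, 0.2956, 0.2419]
orientation: [0.334, 3.123, 0.001]
contact_force: [0.3, 0.4, 0.3]
grip_width: 0.0853
gripper_force: 0.0
clock: 27.13
tcp_pos: [0.402, 0.2934, 0.2413]
orientation: [0.333, 3.124, -0.001]
contact_force: [0.3, -0.8, 0.7]
grip_width: 0.0854
gripper_force: 0.0
```

View pics/d1.png

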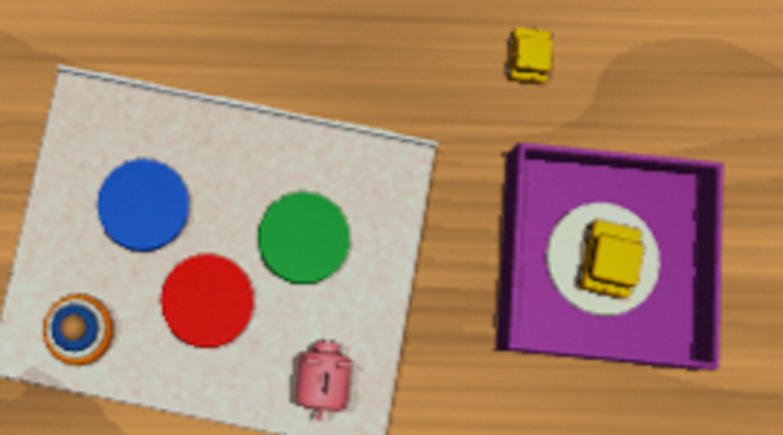

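```bash
python3 - <<'E'
from h import *
print(bp("top",crop([(611.5,258.5)],(180,150),2.9),.03),bp("top",crop([(604,258.5)],(180,150),2.9),.007))
E
python3 -m crank '[[0,0.003,-0.15,0,1],[0,0,-0.15,0,1],[0,0,-0.15,0,1],[0,0,-0.15,0,1],[0,0,-0.1,0,1],[0,0,-0.012,0,1],[0,0,0,0,1]]'; python3 -m crank '[[0,0,0,0,-1],[0,0,0,0,-1],[0,0,0,0,-1],[0,0,0,0,-1],[0,0,0,0,-1],[0,0,0,0,-1],[0,0,0,0,-1],[0,0,0,0,-1]]' 40;python3 -m crank '[[0,0,0,0,-1]]'; python3 -m crank '[[0,0,0.05,0,-1],[0,0,0.15,0,-1],[0,0,0.2,0,-1],[0,0,0.2,0,-1],[0,0,0.1,0,-1],[0,0,0,0,-1],[0,0,0,0,-1]]'
```

```text
[[ 0.5363703  -0.30184509]] [[ 0.53868587 -0.30379303]]
clock: 27.77
tcp_pos: [0.402, 0.2928, 0.0981]
orientation: [-0.336, -3.122, 0.004]
contact_force: [-1.0, -0.1, -0.4]
grip_width: 0.0854
gripper_force: 0.0
clock: 28.43
tcp_pos: [0.4026, 0.2949, 0.0999]
orientation: [0.333, 3.122, 0.002]
contact_force: [-0.6, -1.3, 6.7]
grip_width: 0.0396
gripper_force: 40.0
clock: 28.52
tcp_pos: [0.4026, 0.2949, 0.0999]
orientation: [0.333, 3.122, 0.002]
contact_force: [-1.2, -1.5, 6.5]
grip_width: 0.0396
gripper_force: 40.0
clock: 29.1
tcp_pos: [0.4022, 0.2951, 0.2403]
orientation: [0.333, 3.122, 0.004]
contact_force: [-0.2, -0.4, -1.6]
grip_width: 0.0399
gripper_force: 41.1
```

```bash
python3 -m crank '[[0.0722,-0.1858,0,0,-1],[0.0722,-0.1858,0,0,-1],[0.0722,-0.1858,0,0,-1],[0.0722,-0.1858,0,0,-1],[0.0722,-0.1858,0,0,-1],[0.0722,-0.1858,0,0,-1],[0.0722,-0.1858,0,0,-1],[0.0722,-0.1858,0,0,-1]]';  python3 -m crank '[[0.0722,-0.1858,0,0,-1],[0.0722,-0.1858,0,0,-1],[0,0,0,0,-1],[0,0,0,0,-1],[0,0,-0.18,0,-1],[0,0,-0.18,0,-1],[0,0,-0.12,0,-1],[0,0,-0.05,0,-1]]';python3 -m crank '[[0,0,0,0,-1],[0,0,0,0,-1],[0,0,0,0,-1]]'
```

```text
clock: 29.77
tcp_pos: [0.5164, -0.0046, 0.237]
orientation: [-0.332, -3.121, 0.001]
contact_force: [0.8, 1.4, -1.0]
grip_width: 0.0397
gripper_force: 41.0
clock: 30.43
tcp_pos: [0.5426, -0.0747, 0.1281]
orientation: [-0.328, -3.116, -0.0]
contact_force: [-0.4, -0.0, -1.4]
grip_width: 0.0399
gripper_force: 41.1
clock: 30.68
tcp_pos: [0.5473, -0.0765, 0.134]
orientation: [0.332, 3.122, 0.001]
contact_force: [0.5, -0.8, -0.7]
grip_width: 0.0393
gripper_force: 41.2
```

```bash
python3 -m crank '[[-0.002,0,-0.02,0,-1],[0,0,-0.01,0,-1],[0,0,0,0,-1],[0,0,0,0,-1]]';python3 -m crank '[[0,0,-0.004,0,-1],[0,0,0,0,-1],[0,0,0,0,-1]]';  python3 -m crank '[[0,0,-0.003,0,-1],[0,0,0,0,-1],[0,0,0,0,-1]]'
```

```text
clock: 31.02
tcp_pos: [0.5461, -0.0769, 0.127]
orientation: [0.333, 3.123, 0.0]
contact_force: [0.2, -0.1, -0.5]
grip_width: 0.0393
gripper_force: 41.2
clock: 31.27
tcp_pos: [0.5464, -0.077, 0.127]
orientation: [0.333, 3.123, 0.001]
contact_force: [-1.4, -0.1, 6.1]
grip_width: 0.0396
gripper_force: 42.0
clock: 31.52
tcp_pos: [0.5464, -0.0771, 0.1269]
orientation: [0.333, 3.123, 0.001]
contact_force: [-4.3, 0.7, 12.1]
grip_width: 0.0394
gripper_force: 42.6
```

```bash
python3 -m crank '[[0,0,0.005,0,0.2],[0,0,0,0,0.6],[0,0,0,0,1],[0,0,0,0,1],[0,0,0,0,1],[0,0,0.05,0,1]]'; python3 -m crank '[[0,0,0.15,0,1],[0,0,0.2,0,1],[0,0,0.2,0,1],[0,0,0,0,1]]';  python3 -m crank '[[-0.0275,0.1905,0,0,1],[-0.0275,0.1905,0,0,1],[-0.0275,0.1905,0,0,1],[-0.0275,0.1905,0,0,1],[-0.0275,0.1905,0,0,1],[-0.0275,0.1905,0,0,1],[-0.0275,0.1905,0,0,1],[-0.0275,0.1905,0,0,1]]';  python3 -m crank '[[-0.0275,0.1905,0,-0.08,1],[-0.0275,0.1905,0,0,1],[0,0,0,0,1],[0,0,0,0,1],[0,0,0,0,1]]'
```

```text
clock: 32.02
tcp_pos: [0.5445, -0.0767, 0.1348]
orientation: [-0.332, -3.12, 0.001]
contact_force: [-0.1, 0.4, 0.3]
grip_width: 0.0854
gripper_force: 0.0
clock: 32.35
tcp_pos: [0.5501, -0.0777, 0.2546]
orientation: [0.333, 3.111, 0.002]
contact_force: [1.2, -0.4, 0.4]
grip_width: 0.0849
gripper_force: 0.0
clock: 33.02
tcp_pos: [0.5014, 0.2296, 0.2469]
orientation: [0.333, 3.123, 0.001]
contact_force: [0.5, -0.6, 0.5]
grip_width: 0.085
gripper_force: 0.0
clock: 33.43
tcp_pos: [0.491, 0.3034, 0.2463]
orientation: [0.431, 3.112, -0.001]
contact_force: [0.6, -1.2, -0.5]
grip_width: 0.0854
gripper_force: 0.0
```

```bash
python3 -m crank '[[0,0.003,-0.17,0,1],[0,0,-0.17,0,1],[0,0,-0.17,0,1],[0,0,-0.17,0,1],[0,0,-0.1,0,1],[0,0,-0.04,0,1],[0,0,0,0,1]]'; python3 -m crank '[[0,0,0,0,-1],[0,0,0,0,-1],[0,0,0,0,-1],[0,0,0,0,-1],[0,0,0,0,-1],[0,0,0,0,-1],[0,0,0,0,-1],[0,0,0,0,-1]]' 40;python3 -m crank '[[0,0,0,0,-1]]'; python3 -m crank '[[0,0,0.05,0,-1],[0,0,0.15,0,-1],[0,0,0.2,0,-1],[0,0,0.2,0,-1],[0,0,0.15,0,-1],[0,0,0,0,-1],[0,0,0,0,-1]]'; python3 - <<'E'
from h import *
t=r.grab_frame("top");cv2.imwrite("pics/t4.png",t)
cv2.imwrite("pics/e1.png",cv2.resize(t[180:300,190:350],None,fx=4,fy=4,interpolation=cv2.INTER_CUBIC))
E
```

```text
clock: 34.02
tcp_pos: [0.4906, 0.3022, 0.0807]
orientation: [-0.434, -3.109, 0.005]
contact_force: [0.3, -0.7, 1.1]
grip_width: 0.0857
gripper_force: 0.0
clock: 34.68
tcp_pos: [0.4919, 0.3051, 0.0841]
orientation: [0.431, 3.11, 0.003]
contact_force: [-0.1, -0.9, 6.1]
grip_width: 0.0429
gripper_force: 40.0
clock: 34.77
tcp_pos: [0.4919, 0.3051, 0.0841]
orientation: [0.431, 3.11, 0.003]
contact_force: [0.6, -2.5, 6.0]
grip_width: 0.0432
gripper_force: 40.0
clock: 35.35
tcp_pos: [0.4917, 0.3053, 0.2352]
orientation: [0.43, 3.108, 0.006]
contact_force: [-1.4, -0.0, -2.0]
grip_width: 0.0428
gripper_force: 41.4
```

View pics/e1.png

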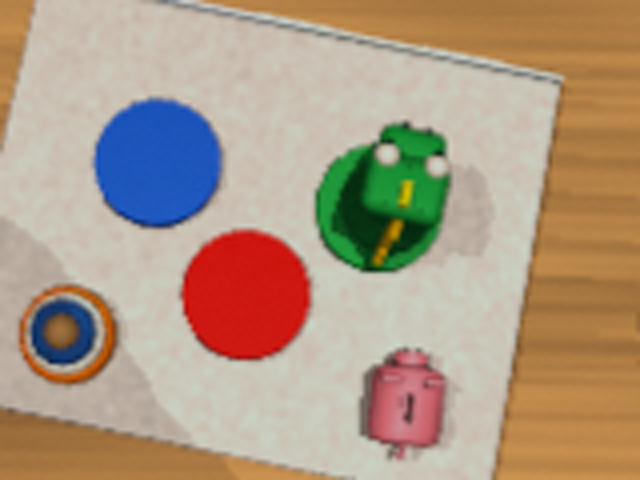

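Dinosaur stands on the green disc with disc centre (379,207) and head centre about (405,184), as at the start to within about 2 mm. Pig and red disc (246,295) unchanged. Next I'll fit the red and blue disc centres.

```bash
python3 - <<'E'
from h import *
for f in("pics/t2.png","pics/t4.png"):
  hsv=cv2.cvtColor(cv2.imread(f),cv2.COLOR_BGR2HSV)
  for n,lo,hi in(("blue",(105,150,60),(125,255,255)),("red",(0,180,70),(8,255,255)),("green",(45,90,50),(80,255,255))):
    m=cv2.inRange(hsv,lo,hi);m[:165]=0;m[305:]=0;m[:,:205]=0;m[:,350:]=0
    cs=max(cv2.findContours(m,0,cv2.CHAIN_APPROX_NONE)[0],key=cv2.contourArea)
    P=bp("top",cs[:,0],.032);q=least_squares(lambda v:np.hypot(*(P-v[:2]).T)-v[2],[*P.mean(0),.034]).x
    print(n,q.round(4))
E
```

```text
blue [0.5686 0.0415 0.0321]
red [ 0.4999 -0.0065  0.0319]
green [ 0.547  -0.0759  0.0326]
blue [0.5686 0.0414 0.0321]
red [ 0.4999 -0.0065  0.0319]
green [ 0.549  -0.0784  0.034 ]
```

```bash
python3 -m crank '[[0.0068,-0.195,0,0,-1],[0.0068,-0.195,0,0,-1],[0.0068,-0.195,0,0,-1],[0.0068,-0.195,0,0,-1],[0.0068,-0.195,0,0,-1],[0.0068,-0.195,0,0,-1],[0.0068,-0.195,0,0,-1],[0.0068,-0.195,0,0,-1]]';  python3 -m crank '[[0,0,0,0,-1],[0,0,0,0,-1],[0,0,-0.18,0,-1],[0,0,-0.18,0,-1],[0,0,-0.15,0,-1],[0,0,-0.07,0,-1],[0,0,0,0,-1],[0,0,0,0,-1]]';python3 -m crank '[[0,0,0,0,-1],[0,0,0,0,-1]]'
```

```text
clock: 36.07
tcp_pos: [0.5001, -0.0092, 0.2307]
orientation: [-0.43, -3.109, 0.001]
contact_force: [1.6, -0.4, -0.8]
grip_width: 0.0428
gripper_force: 41.5
clock: 36.73
tcp_pos: [0.5007, -0.0062, 0.115]
orientation: [-0.428, -3.109, 0.001]
contact_force: [-0.3, 0.2, -1.5]
grip_width: 0.0431
gripper_force: 41.4
clock: 36.9
tcp_pos: [0.5024, -0.0066, 0.117]
orientation: [0.429, 3.111, 0.001]
contact_force: [0.6, 0.2, -1.5]
grip_width: 0.0428
gripper_force: 41.4
```

```bash
python3 -m crank '[[0,0,-0.02,0,-1],[0,0,-0.01,0,-1],[0,0,0,0,-1],[0,0,0,0,-1]]';python3 -m crank '[[0,0,-0.005,0,-1],[0,0,0,0,-1],[0,0,0,0,-1]]';  python3 -m crank '[[0,0,-0.004,0,-1],[0,0,0,0,-1],[0,0,0,0,-1]]'
```

```text
clock: 37.23
tcp_pos: [0.5022, -0.0071, 0.1105]
orientation: [0.431, 3.111, 0.001]
contact_force: [0.2, 0.3, 0.1]
grip_width: 0.0433
gripper_force: 41.6
clock: 37.48
tcp_pos: [0.5025, -0.0072, 0.1104]
orientation: [0.431, 3.111, 0.001]
contact_force: [-2.4, 0.7, 9.7]
grip_width: 0.0429
gripper_force: 42.5
clock: 37.73
tcp_pos: [0.5027, -0.0073, 0.1103]
orientation: [0.431, 3.11, 0.002]
contact_force: [-3.8, -0.1, 19.0]
grip_width: 0.0425
gripper_force: 43.3
```

```bash
python3 -m crank '[[0,0,0.007,0,-1],[0,0,0,0,0.2],[0,0,0,0,0.6],[0,0,0,0,1],[0,0,0,0,1],[0,0,0,0,1],[0,0,0.05,0,1]]'; python3 -m crank '[[0,0,0.2,0,1],[0,0,0.2,0,1],[0,0,0.2,0,1],[0,0,0.05,0,1],[0,0,0,0,1]]';  python3 -m crank '[[0.048,0.2,0,0,1],[0.048,0.2,0,0,1],[0.048,0.2,0,0,1],[0.048,0.2,0,0,1],[0.048,0.2,0,0,1],[0.048,0.2,0,0,1],[0.048,0.2,0,0,1],[0.048,0.2,0,0,1]]';  python3 -m crank '[[0,0,0,0,1],[0,0,0,0,1],[0,0,0,0,1]]'
```

```text
clock: 38.32
tcp_pos: [0.5005, -0.0074, 0.1186]
orientation: [-0.43, -3.109, 0.002]
contact_force: [-0.8, 1.1, 0.2]
grip_width: 0.0851
gripper_force: 0.0
clock: 38.73
tcp_pos: [0.504, -0.0072, 0.2541]
orientation: [0.43, 3.104, 0.004]
contact_force: [-0.2, -0.2, -0.6]
grip_width: 0.0853
gripper_force: 0.0
clock: 39.4
tcp_pos: [0.5779, 0.3143, 0.2481]
orientation: [-0.431, -3.11, 0.003]
contact_force: [0.9, -0.2, 0.5]
grip_width: 0.0855
gripper_force: 0.0
clock: 39.65
tcp_pos: [0.578, 0.3118, 0.2481]
orientation: [-0.43, -3.11, 0.004]
contact_force: [0.3, -1.1, -0.1]
grip_width: 0.0852
gripper_force: 0.0
```

```bash
python3 -m crank '[[0.006,0.01,-0.17,0,1],[0,0,-0.17,0,1],[0,0,-0.17,0,1],[0,0,-0.12,0,1],[0,0,-0.08,0,1],[0,0,-0.03,0,1],[0,0,0,0,1]]'; python3 -m crank '[[0,0,0,0,-1],[0,0,0,0,-1],[0,0,0,0,-1],[0,0,0,0,-1],[0,0,0,0,-1],[0,0,0,0,-1],[0,0,0,0,-1],[0,0,0,0,-1]]' 40;python3 -m crank '[[0,0,0,0,-1]]'; python3 -m crank '[[0,0,0.05,0,-1],[0,0,0.15,0,-1],[0,0,0.2,0,-1],[0,0,0.2,0,-1],[0,0,0.1,0,-1],[0,0,0,0,-1],[0,0,0,0,-1]]'; python3 - <<'E'
from h import *
t=r.grab_frame("top");cv2.imwrite("pics/t5.png",t)
cv2.imwrite("pics/f1.png",cv2.resize(t[180:300,190:350],None,fx=4,fy=4,interpolation=cv2.INTER_CUBIC))
E
```

```text
clock: 40.23
tcp_pos: [0.579, 0.3122, 0.1002]
orientation: [-0.434, -3.109, 0.005]
contact_force: [-0.4, -0.0, 0.2]
grip_width: 0.0854
gripper_force: 0.0
clock: 40.9
tcp_pos: [0.5806, 0.3147, 0.1035]
orientation: [0.431, 3.11, 0.002]
contact_force: [-0.6, -1.2, 6.4]
grip_width: 0.0441
gripper_force: 40.2
clock: 40.98
tcp_pos: [0.5806, 0.3148, 0.1035]
orientation: [0.431, 3.11, 0.002]
contact_force: [-1.3, -2.3, 6.9]
grip_width: 0.044
gripper_force: 40.2
clock: 41.57
tcp_pos: [0.5801, 0.3151, 0.2435]
orientation: [0.43, 3.11, 0.003]
contact_force: [-0.5, -0.3, -1.5]
grip_width: 0.0436
gripper_force: 41.1
```

View pics/f1.png

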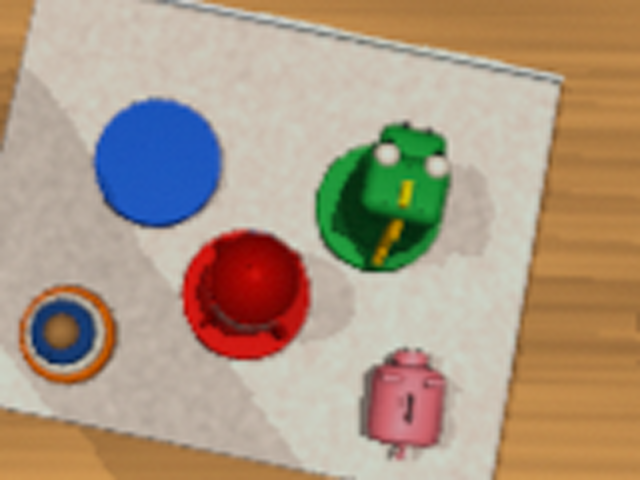

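Rocket is upright and its nose (255,270) sits on the red disc as it did at the start. Toy robot goes back to blue.

```bash
python3 -m crank '[[-0.007,-0.195,0,0,-1],[-0.007,-0.195,0,0,-1],[-0.007,-0.195,0,0,-1],[-0.007,-0.195,0,0,-1],[-0.007,-0.195,0,0,-1],[-0.007,-0.195,0,0,-1],[-0.007,-0.195,0,0,-1],[0,0,0,0,-1]]';  python3 -m crank '[[0,0,0,0,-1],[0,0,0,0,-1],[0,0,-0.18,0,-1],[0,0,-0.18,0,-1],[0,0,-0.13,0,-1],[0,0,-0.05,0,-1],[0,0,0,0,-1],[0,0,0,0,-1]]';python3 -m crank '[[0,0,0,0,-1],[0,0,0,0,-1]]'
```

```text
clock: 42.28
tcp_pos: [0.568, 0.0308, 0.2399]
orientation: [-0.449, -3.106, 0.01]
contact_force: [-0.4, -1.4, -1.3]
grip_width: 0.0438
gripper_force: 41.4
clock: 42.95
tcp_pos: [0.5698, 0.0431, 0.1333]
orientation: [-0.428, -3.111, -0.0]
contact_force: [0.4, 0.3, -1.9]
grip_width: 0.0434
gripper_force: 42.0
clock: 43.12
tcp_pos: [0.5706, 0.0427, 0.1346]
orientation: [0.429, 3.111, 0.001]
contact_force: [-0.6, 0.0, -2.1]
grip_width: 0.0436
gripper_force: 42.0
```

```bash
python3 -m crank '[[0,-0.002,-0.015,0,-1],[0,0,-0.005,0,-1],[0,0,0,0,-1],[0,0,0,0,-1]]';python3 -m crank '[[0,0,-0.004,0,-1],[0,0,0,0,-1],[0,0,0,0,-1]]';  python3 -m crank '[[0,0,-0.004,0,-1],[0,0,0,0,-1],[0,0,0,0,-1]]'
```

```text
clock: 43.45
tcp_pos: [0.5699, 0.0413, 0.1298]
orientation: [-0.431, -3.112, -0.0]
contact_force: [-0.6, 0.2, -0.8]
grip_width: 0.0437
gripper_force: 42.0
clock: 43.7
tcp_pos: [0.5702, 0.0413, 0.1293]
orientation: [0.431, 3.111, 0.0]
contact_force: [-0.3, 0.6, 0.4]
grip_width: 0.0435
gripper_force: 42.2
clock: 43.95
tcp_pos: [0.5703, 0.0411, 0.1292]
orientation: [0.431, 3.111, 0.001]
contact_force: [-2.5, -0.7, 7.5]
grip_width: 0.0434
gripper_force: 43.2
```

```bash
python3 -m crank '[[0,0,0.003,0,-1],[0,0,0,0,0.2],[0,0,0,0,0.6],[0,0,0,0,1],[0,0,0,0,1],[0,0,0,0,1],[0,0,0.05,0,1]]'; python3 -m crank '[[0,0,0.2,0,1],[0,0,0.2,0,1],[0,0,0.2,0,1],[0,0,0,0,1]]';  python3 -m crank '[[-0.04,0.19,0,0,1],[-0.04,0.19,0,0,1],[-0.04,0.19,0,0,1],[-0.04,0.19,0,0,1],[-0.04,0.19,0,0,1],[-0.04,0.19,0,0,1],[-0.04,0.19,0,0,1],[0,0,0,0,1]]'; python3 -m crank '[[0,0,0,0,1],[0,0,0,0,1],[0,0,0,0,1]]';  python3 - <<'E'
from h import *
t=r.grab_frame("top");s=r.grab_frame("scene");cv2.imwrite("pics/t6.png",t)
a=cv2.resize(t[180:300,190:350],(560,420),interpolation=cv2.INTER_CUBIC);cv2.imwrite("pics/g1.png",cv2.resize(t[180:300,190:350],None,fx=4,fy=4,interpolation=cv2.INTER_CUBIC))
cv2.imwrite("pics/g2.png",cv2.resize(s[120:330,110:350],None,fx=2.8,fy=2.8))
E
```

```text
clock: 44.53
tcp_pos: [0.5687, 0.0412, 0.1374]
orientation: [-0.43, -3.109, 0.002]
contact_force: [0.1, -0.3, 0.4]
grip_width: 0.0856
gripper_force: 0.0
clock: 44.87
tcp_pos: [0.5743, 0.0414, 0.2679]
orientation: [0.43, 3.099, 0.007]
contact_force: [1.5, -0.3, 1.0]
grip_width: 0.0853
gripper_force: 0.0
clock: 45.53
tcp_pos: [0.5101, 0.3173, 0.2592]
orientation: [-0.412, -3.113, -0.008]
contact_force: [-1.0, 0.6, -0.6]
grip_width: 0.0859
gripper_force: 0.0
clock: 45.78
tcp_pos: [0.5146, 0.3056, 0.259]
orientation: [0.434, 3.111, -0.001]
contact_force: [0.6, -1.0, -1.2]
grip_width: 0.0853
gripper_force: 0.0
```

View pics/g1.png

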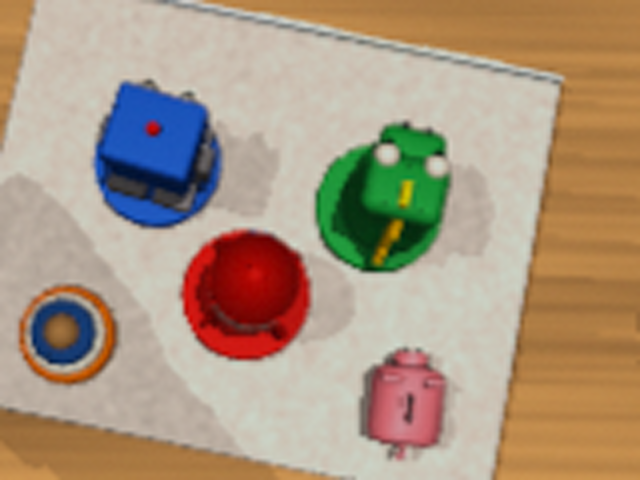

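View pics/g2.png

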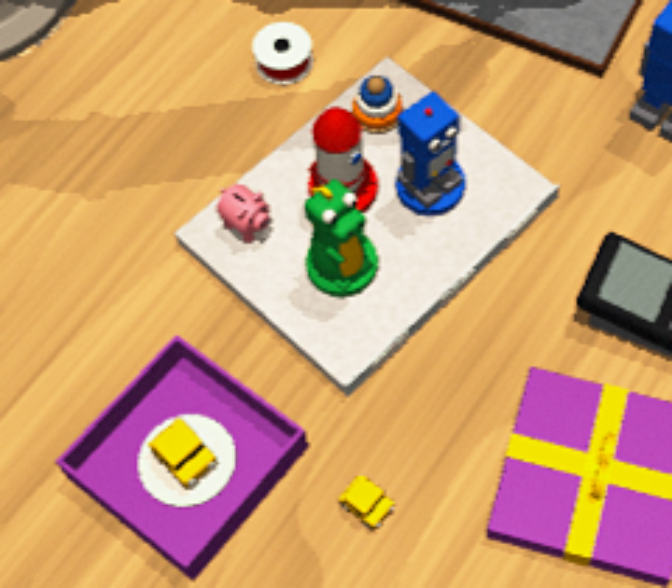

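g1 shows all three toys upright and central on their own discs, within about 2–3 mm: antenna (153,128), rocket nose (255,270), dinosaur head (405,184). The pig is unmoved. g2 shows the car upright in the middle of the white pad at (183,453). The gripper is clear, so I'll hand in.

```bash
python3 -c "
from bench import r
print(r.hand_in())"
```

```text
the job is handed in; nothing more can be done
None
```

The job is handed in at about 46 s: the yellow car stands on the white pad in the gift box, and the toy robot, rocket and dinosaur are back on their own pedestals within about 3 mm of the middle, all upright, with the piggy bank untouched.

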